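Stack the spool stand and snap the cap on

ROBOT

A 6-joint arm with a two-finger parallel gripper is mounted at the origin on the work surface. World frame = base frame: x ahead of the robot, y to its left, z up, the work surface at z = 0. Lengths are in m, angles in rad, forces in N, time in s.
With the tool pointing down it reaches from about 0.275 to 0.725 m from the base axis. Payload 5.6 kg.
Tool frame: the origin (TCP) lies at the very end of the fingers, on their centre line; the grasp point (between the pads) lies 19 mm behind it; x points along the fingers, z is the direction in which the jaws open and shut, and the axes are right-handed (so a half turn about x gives the same grasp; the last joint's range is limited). The gripper opens to 85 mm and grips with 20 to 120 N. Pads are 22 mm wide; open, the fingers measure 114 mm over their backs; the gripper's body (76 mm by 85 mm) begins 54 mm behind the grasp point. The pads swing forward as they close: fully open they stand 13 mm farther back than shut.
Start: joints at [0.285, 0.255, 0.108, 0, -1.424, -0.285], TCP at [0.55, 0, 0.231] pointing down, gripper open.
Joint ranges: [-2.95, 2.95], [-1.21, 1.97], [-1.09, 1.5], [-2.87, 1.71], [-2.94, -0.07], [-3.05, 3.05]. Speed limits (rad/s): [2.57, 2.57, 3.14, 3.14, 3.14, 3.14].

INTERFACE

Orientations are given as [roll, pitch, yaw] about the fixed x, y, z axes, in that order (R = Rz(yaw) Ry(pitch) Rx(roll)).
In Python, from station import manip gives the robot as it stands. Calls block until the motion is done:
- manip.movep(position, orientation): joint-space move of the TCP to a pose.
- manip.move_linear(position, rotation=None, vel=0.15): straight line of the TCP; rotation=None keeps the orientation; vel is the mean speed in m/s.
- manip.goto_joints(angles): joint-space move.
- manip.set_gripper(opening, grasp_force=None): opening from 0.0 (shut) to 1.0 (fully open); grasp_force is the grip in N (None keeps the last); returns when the fingers have stopped.
- manip.dwell(seconds).
- manip.solve_ik(position, orientation): joint angles nearest the present ones, or None.
- manip.grab_frame(name): name is "scene" or "side" or "wrist"; returns the picture (420x560x3 uint8, red, green, blue); there is no depth.
- manip.camera_params(name): a dict with "vertical_fov" (degrees; the focal length in pixels is half the picture's height over the tangent of half this angle, whatever the lens; pixels are square), "cx", "cy" (the principal point, pixels), "rvec" (rotation vector, rad) and "tvec" (3), from world to camera coordinates, as OpenCV has them. Camera axes: x right, y down, z forward; pixel columns grow to the right and rows downward; lengths in m; the calibration is good to about 2 mm. A picture is of the moment at which its call begins: read the wrist's pose just before it. camera_params takes no time and is no camera call; for the wrist camera it gives the pose at the moment of the call.
A pose or a line that the arm cannot do raises manip.MotionError and nothing moves.
- manip.hand_in(): hands the job in, once; it reports no verdict.
Trained networks look in the newest picture that a camera, given by its name, has taken for a name from the list of things; names that differ only in an ending like _2 or _b are one class to them, and where a whole thing is asked for, a point or a joint stands for the part that bears it (a point fixed in the world has none). Each returns a list of dicts, best first, with "p" (0 to 1); they miss things now and then, are a little off and sometimes report something else, mostly with a low value. They report only what shows in the picture. A call takes as long as a camera call. They do not tell look-alikes from the thing itself.
- manip.recognise(thing, camera): "location" ([row, column] in pixels, amid what is visible of it).
- manip.trace(thing, camera): "mask" (420x560 bool, what is visible of it) and "location" ([row, column] in pixels, amid what is visible of it).
- manip.tip_of(thing, camera): "location" ([row, column] in pixels: a listed point, or the origin of a listed thing).
Readings, each from a call of its own:
- manip.read_clock(): time.
- manip.read_q(): joint angles.
- manip.read_dq(): joint speeds.
- manip.read_joint_torque(): joint torques, N m.
- manip.read_ee_pos(): TCP position.
- manip.read_orientation(): TCP orientation.
- manip.read_ft_force(): force on the tool from outside, world axes, zero at the start.
- manip.read_ft_torque(): the same for the moment, N m.
- manip.read_grip_width(): opening from 0.0 (shut) to 1.0 (fully open).
Only numpy, scipy, OpenCV 4.12 (cv2) and the standard library are available. Lean on these libraries where they do the work, as an engineer would, in place of code of your own. Each camera call takes 0.05 s, during which the arm holds its last target. There are 200 camera calls.

TASK

Make up the spool stand on the bench: put the flanged support plate, then the spacer sleeve, then the cap over the spindle, each sitting flat and fully home on the one below, and press the cap straight down until it snaps past the spindle's spring catches and rests on the sleeve. The spindle was clamped somewhere along the slot in the stand's deck, so find by feel where it is; lower the parts rather than dropping them, do not push on the stand or the parts with more than about 25 newtons, and leave everything else on the bench where it is.

Things in the scene. Friction and masses are not known exactly. Their poses are not given: they have to be found in the camera images.
- stand: the fixed spool stand: a grey foot 100 (its x) by 170 (its y) mm and 11 mm high, on it a sprung metal deck 96 by 138 mm with a dark slot along y, and an upright steel spindle in the slot. Origin: centre of the foot's underside; z up. The spindle's axis is at x = 0 in this frame and at an UNKNOWN y between -24 and +24 mm (clamped tight, does not slide). Low bolt heads at the foot's corners.
- foot_top (a point): centre of the deck's top face when not pressed, 20 mm above the stand's origin, same axes. The deck gives way downwards under more than 6 N, 3 N per mm, and is on its hard stop at 4 mm (18 N). Spindle, above this point: 20 mm diameter up to 44 mm, tapering to 12 mm diameter at 49 mm, 12 mm stub up to 64 mm, chamfered to its flat top at 66 mm. The spindle is not measured.
- catch_level (a point): point over the slot's centre, 59 mm above foot_top. At this height four spring catches stick out round the stub to 19 mm diameter, sloping inwards up to the top; plate and sleeve pass over them freely, the cap is pushed past them with 5 to 12 N and they then spring out above its lip.
- stack_top (a point): point over the slot's centre, 50 mm above foot_top: where the sleeve's top face and the cap's underside lie when all is home. Undersides then lie above foot_top: plate 0, sleeve 26, cap 50 mm (cap's top 80 mm).
- plate_mid (a point): the support plate: steel, a round flange 84 mm in diameter and 6 mm thick, with a collar 34 mm in diameter standing on it up to 26 mm above its underside, hole 23 mm in diameter right through; about 0.2 kg. It lies flange down on the table. The point is on its axis, 13 mm above its underside; z along the axis, up. Take it by the collar.
- spacer_mid (a point): the spacer sleeve: grey plastic tube 40 mm in outer diameter, hole 23 mm in diameter right through, 24 mm high, upright on the table; about 0.06 kg. The point is its centre, 12 mm above its underside; z along its axis, up.
- cap_mid (a point): the cap: black plastic, 38 mm in diameter, 30 mm high, closed rounded top, upright on the table with its opening down; about 0.07 kg. Its socket is 20 mm deep: at the mouth a lip 5 mm high with a hole 15 mm in diameter, above it 22 mm in diameter. The point is on its axis, 15 mm above its underside; z along its axis, up.
There are look-alikes about, which are no part of the job. Leave any blue or orange look-alike of the part that bears spacer_mid alone. Leave any blue or green look-alike of the stand alone.

How it is judged:
On the way, in this order (a step that is already met when the one before it is completed fails the run):
1. the support plate sits flat and home on the deck, over the spindle (z of plate_mid in the frame of stand between 0.0305 and 0.0355 m and x of plate_mid in the frame of stand between -0.008 and 0.008 m and y of plate_mid in the frame of stand between -0.032 and 0.032 m and angle between plate_mid's own z axis and vertical below 0.08 rad), for 0.2 s.
2. the spacer sleeve sits home on the support plate (all of step 1 and z of spacer_mid in the frame of stand between 0.0555 and 0.0605 m and x of spacer_mid in the frame of stand between -0.008 and 0.008 m and y of spacer_mid in the frame of stand between -0.032 and 0.032 m and angle between spacer_mid's own z axis and vertical below 0.08 rad), for 0.2 s.
3. the cap is snapped down onto the sleeve (all of step 2 and z of cap_mid in the frame of stand between 0.0825 and 0.0875 m and x of cap_mid in the frame of stand between -0.008 and 0.008 m and y of cap_mid in the frame of stand between -0.032 and 0.032 m and angle between cap_mid's own z axis and vertical below 0.08 rad), for 0.2 s.
At the end, for the whole second after the job is handed in: Plate, sleeve and cap are on the spindle in that order, each within 2.5 mm of its home height (points at 33, 58 and 85 mm above the stand's origin), within 8 mm of the slot's centre line and within 32 mm of the foot's centre along it, tilted less than 0.08 rad, at rest and released (all of step 3 and linear speed of each of plate, spacer, cap below 0.02 m/s); the robot touches nothing.
It fails at once if the plate, sleeve or cap is pushed on the stand or on one another with more than 40 N (contact force between any of plate, spacer, cap and stand above 40 N or contact force between any of spacer, cap and plate above 40 N or contact force between cap and spacer above 40 N).
It fails at once if the robot pushes on the stand with more than 40 N (contact force between any of the arm, the fingers and stand above 40 N).
It fails at once if another thing on the bench is shifted by more than 30 mm (distance of any of cone1, cone2, cone3, bobbin1, bobbin2, washer, wrench, carton from where it was at the start of the episode above 0.03 m).
It also fails if it takes over 72 s, if anything falls off the work surface, if the arm or the gripper's body presses on something with over 40 N, if the wrist force passes 120 N, or if a joint passes its speed limit or range.

## Working session

There is one attempt and no reset: what is moved stays moved. The work goes in short steps, each a Python script; the robot and the scene stay as the last script left them, time stands still between calls to the robot, and variables do not carry over. Pictures are saved under pics/ and viewed, about 8 in all and at most 12, crops included, and the job is handed in when it is done.

```bash
ls; mkdir -p pics; python3 - <<'E'
from station import manip
import cv2,numpy as np
for n in ("scene","side"):
    im=manip.grab_frame(n); cv2.imwrite(f"pics/{n}0.png",cv2.resize(im[:,:,::-1],(800,600)))
    print(n,manip.camera_params(n))
    for t in ("stand","plate_mid","spacer_mid","cap_mid"):
        print(t,[(round(d['p'],2),np.round(d['location']).tolist()) for d in manip.tip_of(t,n)])
print(manip.read_clock(),manip.read_orientation(),manip.read_ft_force())
E
```

```text
pics
scene {'vertical_fov': 52.393546722096644, 'cx': 267.4634663194811, 'cy': 213.32113967201343, 'rvec': array([ 1.13442052,  2.36324477, -1.0317354 ]), 'tvec': array([ 0.27738061, -0.21570202,  1.4600174 ])}
stand [(0.8, [268.0, 436.0]), (0.76, [222.0, 237.0]), (0.62, [159.0, 238.0])]
plate_mid [(0.88, [184.0, 201.0])]
spacer_mid [(0.52, [214.0, 150.0]), (0.52, [223.0, 174.0]), (0.46, [215.0, 110.0])]
cap_mid [(0.65, [278.0, 347.0])]
side {'vertical_fov': 47.72990014208709, 'cx': 282.1128106587003, 'cy': 216.68725499503034, 'rvec': array([ 2.14320632, -0.43824087,  0.26076724]), 'tvec': array([-0.42895546,  0.20054411,  1.06739123])}
stand [(0.86, [186.0, 175.0]), (0.83, [264.0, 298.0]), (0.78, [368.0, 246.0])]
plate_mid [(0.64, [319.0, 325.0]), (0.36, [307.0, 396.0])]
spacer_mid [(0.79, [323.0, 447.0]), (0.72, [287.0, 372.0]), (0.67, [258.0, 302.0]), (0.61, [308.0, 396.0])]
cap_mid [(0.7, [195.0, 249.0])]
0.5 [-0.02082233  1.57069801  3.12077016] [-0.13207841 -0.05196584 -0.35297554]
```

View pics/scene0.png

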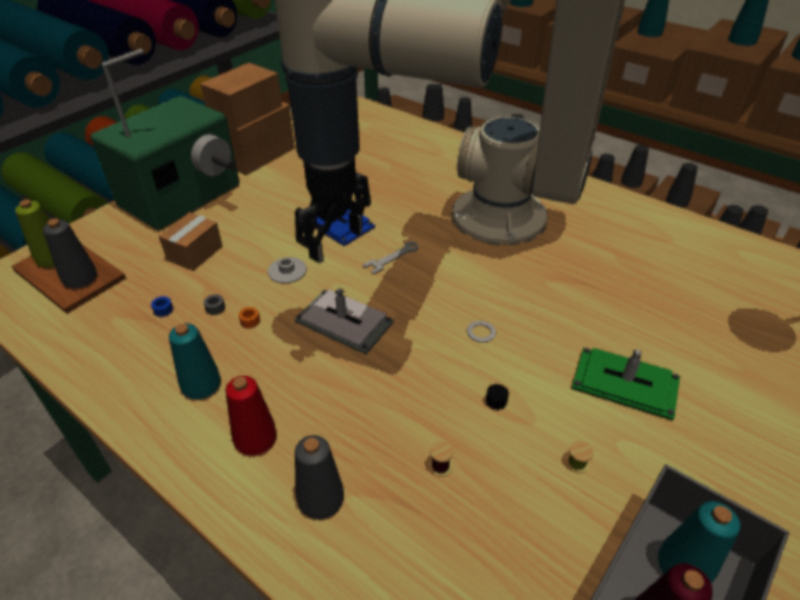

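View pics/side0.png

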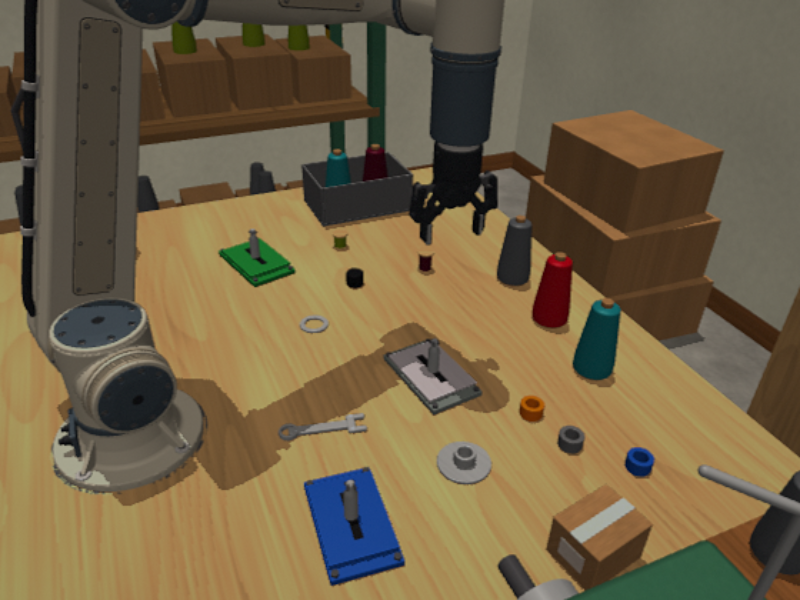

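Sleeve candidates in scene pixels (col, row): blue (113,214), grey (150,213), orange (174,222); I choose grey. Stand candidates: grey (240,223), green (436,268), and blue (240,159); I choose grey. The plate is at (201,184); the steel washer at (337,232) is not it. The cap is the black one at (347,278), and the bobbins at (308,322) and (405,319) are not it.

```bash
cat > h.py <<'E'
from station import manip
import cv2,numpy as np
def cam(n):
    c=manip.camera_params(n); f=210/np.tan(np.radians(c['vertical_fov']/2))
    return f,c['cx'],c['cy'],cv2.Rodrigues(np.array(c['rvec']))[0],np.array(c['tvec'])
def P(c): f,cx,cy,R,t=c; return np.array([[f,0,cx],[0,f,cy],[0,0,1]])@np.c_[R,t]
def onz(c,rc,z):
    f,cx,cy,R,t=c; o=-R.T@t; d=R.T@np.array([(rc[1]-cx)/f,(rc[0]-cy)/f,1]); return o+d*(z-o[2])/d[2]
def tri(c1,p1,c2,p2):
    X=cv2.triangulatePoints(P(c1),P(c2),np.float64(p1[::-1]).reshape(2,1),np.float64(p2[::-1]).reshape(2,1)).ravel(); return X[:3]/X[3]
def proj(c,X):
    x=P(c)@np.r_[X,1]; return x[1::-1]/x[2]
def down(yaw): return [0,np.pi/2,yaw]
E
python3 - <<'E'
from h import *
a,b=cam("scene"),cam("side"); r=lambda x:np.round(x,4).tolist()
pts=dict(stand=([222,237],[264,298],0),plate=([184,201],[319,325],.013),spacer=([214,150],[307,399],.012),orange=([223,174],[287,372],.012),blue=([215,112],[323,447],.012),cap=([278,347],[195,249],.015),
 spintop=([203.5,237],[239.5,303],.086))
for k,(p,q,z) in pts.items(): print(k,r(tri(a,p,b,q)),r(onz(a,p,z)),r(onz(b,q,z)))
E
```

```text
stand [0.4936, -0.0572, 0.0069] [0.4956, -0.0658, 0.0] [0.4929, -0.0455, 0.0]
plate [0.4564, -0.252, 0.0197] [0.4491, -0.2572, 0.013] [0.4614, -0.2479, 0.013]
spacer [0.6342, -0.2782, 0.0109] [0.6346, -0.2769, 0.012] [0.6335, -0.2791, 0.012]
orange [0.6149, -0.1971, 0.0087] [0.6167, -0.1941, 0.012] [0.6126, -0.2, 0.012]
blue [0.7041, -0.3598, 0.0115] [0.7054, -0.3606, 0.012] [0.7024, -0.3597, 0.012]
cap [0.4852, 0.2886, 0.0138] [0.4851, 0.2893, 0.015] [0.4849, 0.2859, 0.015]
spintop [0.4998, -0.0532, 0.0813] [0.5043, -0.0499, 0.086] [0.4963, -0.058, 0.086]
```

```bash
python3 - <<'E'
from h import *
r=lambda x:np.round(x,4).tolist()
ims=[]
for n,p,z in (("stand",[.495,-.055,.29],0),("plate_mid",[.456,-.252,.24],.013)):
    manip.movep(p,down(np.pi)); c=cam("wrist"); im=manip.grab_frame("wrist"); ims.append(im)
    print(n,manip.read_clock(),"cam at",r(-c[3].T@c[4]),"axis",r(c[3][2]))
    for t in (n,"foot_top","catch_level") if n=="stand" else (n,):
        zz={"foot_top":.02,"catch_level":.079}.get(t,z)
        for d in manip.tip_of(t,"wrist"): print(t,round(d['p'],2),r(d['location']),r(onz(c,d['location'],zz)))
    np.save(f"w_{n}.npy",np.array([P(c)]))
    cv2.imwrite(f"pics/w_{n}.png",im[:,:,::-1])
cv2.imwrite("pics/w1.png",cv2.resize(np.vstack(ims)[:,:,::-1],None,fx=.71,fy=.71))
E
```

```text
stand 1.025 cam at [0.4941, -0.1303, 0.4339] axis [0.0037, 0.2895, -0.9572]
stand 0.71 [171.4, 278.9] [0.5039, -0.0507, 0.0]
foot_top 0.72 [176.8, 283.8] [0.497, -0.0472, 0.02]
catch_level 0.57 [185.6, 277.7] [0.5036, -0.0488, 0.079]
plate_mid 2.0667 cam at [0.456, -0.3267, 0.3827] axis [0.001, 0.2889, -0.9573]
plate_mid 0.92 [177.5, 281.1] [0.4607, -0.2519, 0.013]
```

View pics/w1.png

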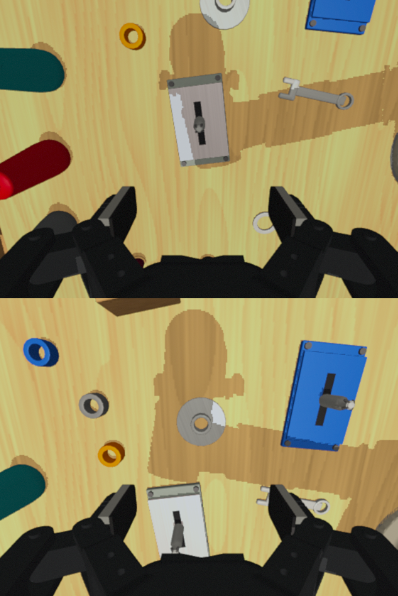

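```bash
python3 - <<'E'
import cv2,numpy as np
a=cv2.imread("pics/w_stand.png")[95:240,225:335];b=cv2.imread("pics/w_plate_mid.png")[125:215,230:340]
a=cv2.resize(a,None,fx=4,fy=4,interpolation=2);b=cv2.resize(b,None,fx=3.2,fy=3.2,interpolation=2)
o=np.zeros((580,800,3),np.uint8);o[:580,:440]=a;o[:b.shape[0],445:445+b.shape[1]]=b;cv2.imwrite("pics/crop1.png",o)
E
```

```text
(no output)
```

View pics/crop1.png

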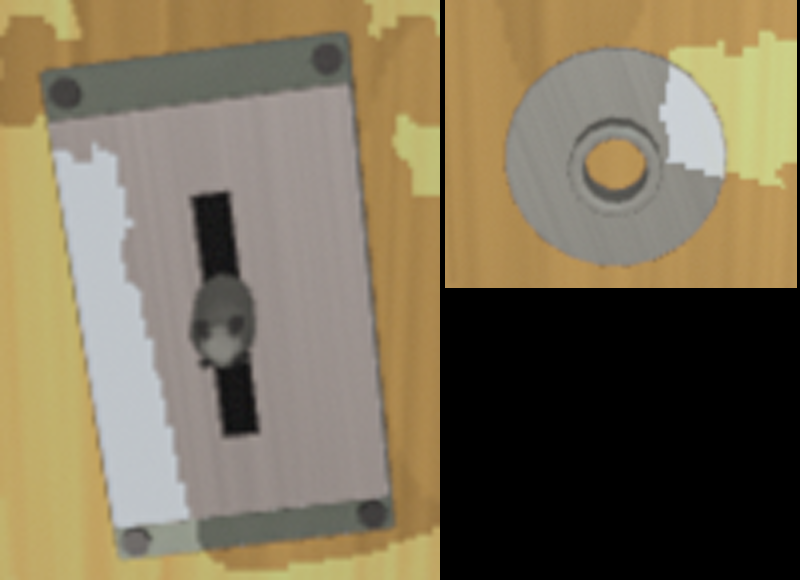

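```bash
python3 - <<'E'
from h import *
r=lambda x:np.round(x,4).tolist()
def load(n):
    P_=np.load(f"w_{n}.npy")[0]; K,R,C,*_=cv2.decomposeProjectionMatrix(P_); C=(C[:3]/C[3]).ravel(); M=np.linalg.inv(P_[:,:3])
    def f(col,row,z): d=M@[col,row,1]; return C+d*(z-C[2])/d[2]
    return f
s=load("stand"); q=lambda x,y,z:s(225+x/4-.375,95+y/4-.375,z)
cs=np.array([q(*c,.011) for c in((42,70),(348,33),(393,525),(118,558))]); print(r(cs)); print([round(np.linalg.norm(cs[i]-cs[i-1]),4) for i in range(4)])
c=cs.mean(0); ax=(cs[0]+cs[1]-cs[2]-cs[3]); ax/=np.linalg.norm(ax); print("centre",r(c),"yaxis",r(ax),np.degrees(np.arctan2(ax[1],ax[0])))
sl=(q(212,192,.02)+q(240,436,.02))/2; print("slot centre",r(sl))
for n,p in dict(catch=q(222,343,.079),top=q(222,347,.086),base=q(222,300,.055)).items():
    d=p-c; print(n,r(p),"along",round(d[:2]@ax[:2],4),"across",round(d[0]*ax[1]-d[1]*ax[0],4))
p=load("plate_mid"); g=lambda x,y,z:p(230+(x-445)/3.2-.35,125+y/3.2-.35,z)
print("plate",r(g(615,157,.006)),r(g(614.5,167,.026)), "flange w",r(g(725,157,.006)-g(505,157,.006)))
E
```

```text
[[0.5591, -0.1292, 0.011], [0.4617, -0.1404, 0.011], [0.4418, 0.0252, 0.011], [0.5396, 0.0378, 0.011]]
[np.float64(0.1682), np.float64(0.0981), np.float64(0.1668), np.float64(0.0986)]
centre [0.5005, -0.0517, 0.011] yaxis [0.118, -0.993, 0.0] -83.22586839444645
slot centre [0.5004, -0.051, 0.02]
catch [0.5008, -0.0549, 0.079] along 0.0032 across 0.0002
top [0.5006, -0.0552, 0.086] along 0.0036 across 0.0003
base [0.5012, -0.063, 0.055] along 0.0113 across 0.0007
plate [0.4588, -0.2551, 0.006] [0.4588, -0.2553, 0.026] flange w [-0.0826, -0.0001, 0.0]
```

```bash
cat >> h.py <<'E'
from scipy.spatial.transform import Rotation as Ro
r=lambda x:np.round(x,4).tolist()
def F(): return np.array(manip.read_ft_force())
def st(m): print(m,"t",round(manip.read_clock(),2),"tcp",r(manip.read_ee_pos()),"F",np.round(F(),2).tolist(),"grip",round(manip.read_grip_width(),3))
def grasp(xy,z,open_,force,yaw,lift=.16):
    manip.set_gripper(open_); manip.movep([*xy,z+.06],down(yaw))
    manip.move_linear([*xy,z],vel=.08); st("at part"); manip.set_gripper(0,force); st("gripped")
    manip.move_linear([*xy,lift],vel=.15); manip.dwell(.2); st("lifted")
E
python3 - <<'E'
from h import *
grasp([.4588,-.2552],.0075,.6,40,np.pi)
manip.movep([.5007,-.055,.16],down(np.pi)); manip.dwell(.3); st("above")
c=cam("wrist"); im=manip.grab_frame("wrist"); cv2.imwrite("pics/held.png",im[:,:,::-1])
E
```

```text
at part t 4.17 tcp [0.4593, -0.2554, 0.008] F [-0.06, -0.02, -0.4] grip 0.604
gripped t 4.48 tcp [0.4591, -0.2554, 0.0084] F [-1.37, 0.7, 6.21] grip 0.384
lifted t 5.85 tcp [0.4584, -0.2551, 0.1592] F [-0.1, -0.16, -1.53] grip 0.384
above t 6.98 tcp [0.5006, -0.0557, 0.16] F [0.0, -0.1, -2.1] grip 0.383
```

View pics/held.png

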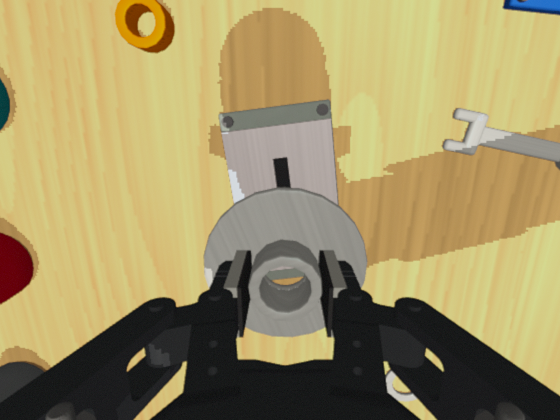

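The plate is held at the collar, hole clear, at about (285,285). It hangs over the grey stand. I'll lower it with force feedback.

```bash
cat >> h.py <<'E'
def lower(xy,z0,z1,step=.002,vel=.04,fz=10.,k=.0001,verbose=True):
    """guarded descent; shifts sideways along the felt force; returns (xy,z,stopped)"""
    xy=np.array(xy,float); f0=F(); z=z0; log=[]
    while z>z1+1e-6:
        z=max(z-step,z1); manip.move_linear([*xy,z],vel=vel); f=F()-f0
        p=manip.read_ee_pos(); log.append((round(z*1e3,1),*np.round(f,1).tolist()))
        if f[2]>fz: print(log[-12:]); st("stop"); return xy,z,True
        l=f[:2]; n=np.linalg.norm(l)
        if n>1.0: xy=xy+l/n*min(k*n,.0006)
    if verbose: print(log[-30:]); st("end "+str(r(xy)))
    return xy,z,False
E
python3 - <<'E'
from h import *
xy=[.5007,-.055]
manip.move_linear([*xy,.100],vel=.1); manip.dwell(.2); st("pre")
xy,z,s=lower(xy,.100,.032)
E
```

```text
pre t 7.98 tcp [0.5012, -0.055, 0.1007] F [0.37, -0.14, -2.07] grip 0.387
[(90.0, -0.4, 0.4, -0.3), (88.0, 0.3, 1.0, -0.6), (86.0, -0.8, -0.2, 0.2), (84.0, 0.7, -0.1, 0.2), (82.0, -0.6, 0.1, -0.3), (80.0, 0.2, -0.2, -0.5), (78.0, -0.5, -0.7, -1.0), (76.0, -1.3, 0.3, 0.9), (74.0, -0.5, -1.2, -0.7), (72.0, 0.8, -0.1, 0.2), (70.0, 1.2, -2.0, -0.6), (68.0, 0.1, -1.2, -0.9), (66.0, -0.1, -0.6, -0.6), (64.0, 0.4, -0.1, -1.2), (62.0, -0.5, -0.5, -0.9), (60.0, -0.5, -1.0, -1.1), (58.0, -0.5, -0.8, -0.8), (56.0, 0.4, -0.6, -0.6), (54.0, 0.3, -0.2, -0.2), (52.0, -0.3, 0.2, 0.2), (50.0, -0.6, 0.0, 0.2), (48.0, -0.1, 0.1, -0.1), (46.0, -0.8, -0.3, -0.0), (44.0, -0.7, -0.2, -0.4), (42.0, -0.3, 0.4, -1.2), (40.0, -1.2, 0.6, 0.4), (38.0, 0.3, 0.3, 0.1), (36.0, -0.1, -1.3, -2.2), (34.0, 0.5, -0.5, 0.7), (32.0, 0.4, 0.2, 0.5)]
end [0.5003, -0.0554] t 16.48 tcp [0.5002, -0.0554, 0.0319] F [0.72, 0.01, -1.56] grip 0.387
```

```bash
python3 - <<'E'
from h import *
xy,z,s=lower([.5003,-.0554],.032,.0255,step=.001,vel=.03,fz=4)
# feel along slot direction for the spindle, both ways, just off the deck
manip.move_linear([*xy,z+.0015]); manip.dwell(.15); f0=F(); res=[]
u=np.array([.118,-.993])
for s_ in (1,-1):
    for d in np.arange(.0005,.0036,.0005):
        manip.move_linear([*(xy+s_*d*u),z+.0015],vel=.03); f=(F()-f0)[:2]@u*-s_
        if f>4: break
    p=np.array(manip.read_ee_pos())[:2]; res.append(p); print(s_,round(d,4),round(f,2),r(p))
    manip.move_linear([*xy,z+.0015],vel=.03)
c=(res[0]+res[1])/2; print("axis mid",r(c))
manip.move_linear([*xy,z],vel=.03); st("down")
manip.set_gripper(.6); st("open"); manip.move_linear([*xy,.13],vel=.15)
np.save("xy.npy",xy)
manip.movep([.6342,-.279-.0,.2],down(np.pi)); c=cam("wrist"); im=manip.grab_frame("wrist")
cv2.imwrite("pics/sl.png",im[:,:,::-1])
d=manip.tip_of("spacer_mid","wrist"); print([(round(e['p'],2),r(e['location']),r(onz(c,e['location'],.012))) for e in d])
im=manip.grab_frame("side");cv2.imwrite("pics/sideplate.png",im[:,:,::-1])
a=im[200:340,240:420]; w=cv2.imread("pics/sl.png")
cv2.imwrite("pics/c2.png",np.hstack([w[:,80:480],cv2.resize(a[:,:,::-1],(400,311))[:311] if 0 else cv2.copyMakeBorder(cv2.resize(a[:,:,::-1],(400,311)),0,109,0,0,cv2.BORDER_CONSTANT)])); st("end")
E
```

```text
[(31.0, 0.1, -0.3, -0.4), (30.0, -0.6, -0.4, -0.5), (29.0, -1.4, 0.4, -0.1), (28.0, -2.3, 0.3, 4.6)]
stop t 17.48 tcp [0.5004, -0.0554, 0.0284] F [-1.58, 0.29, 3.01] grip 0.39
1 0.0035 3.47 [0.5005, -0.0585]
-1 0.001 4.75 [0.5001, -0.0553]
axis mid [0.5003, -0.0569]
down t 20.9 tcp [0.5004, -0.0553, 0.0285] F [-1.34, -1.22, 1.98] grip 0.386
open t 21.22 tcp [0.5003, -0.0552, 0.028] F [-0.49, 0.35, 0.55] grip 0.601
[(0.95, [251.0, 301.7], [0.6147, -0.2013, 0.012]), (0.88, [104.6, 210.6], [0.7075, -0.3591, 0.012]), (0.77, [180.5, 285.6], [0.6331, -0.2827, 0.012])]
end t 23.25 tcp [0.6342, -0.2775, 0.2002] F [-0.82, 0.93, -0.7] grip 0.603
```

View pics/c2.png

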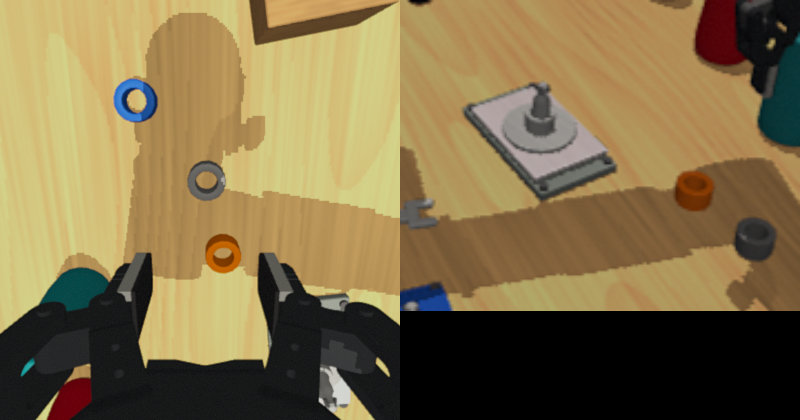

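```bash
python3 - <<'E'
from h import *
c=cam("wrist"); print(r(onz(c,[180,286],.024)),r(onz(c,[180.5,285.6],.012)))
p=onz(c,[180,286],.024)[:2]; p=(p+onz(c,[180.5,285.6],.012)[:2])/2; print(r(p))
grasp(p,.006,.7,30,np.pi)
xy=[.5004,-.0557]
manip.movep([*xy,.16],down(np.pi)); manip.dwell(.2); st("above")
c=cam("wrist"); im=manip.grab_frame("wrist"); cv2.imwrite("pics/held2.png",im[:,:,::-1])
E
```

```text
[0.6331, -0.2852, 0.024] [0.6335, -0.2821, 0.012]
[0.6333, -0.2836]
at part t 25.0 tcp [0.6338, -0.2839, 0.0066] F [0.49, -0.35, -0.37] grip 0.701
gripped t 25.32 tcp [0.6338, -0.2839, 0.0071] F [-0.84, 0.0, 4.7] grip 0.457
lifted t 26.69 tcp [0.633, -0.2835, 0.1591] F [-0.65, -0.06, -1.03] grip 0.457
above t 27.93 tcp [0.501, -0.0564, 0.1597] F [-0.25, -0.03, -1.09] grip 0.456
```

View pics/held2.png

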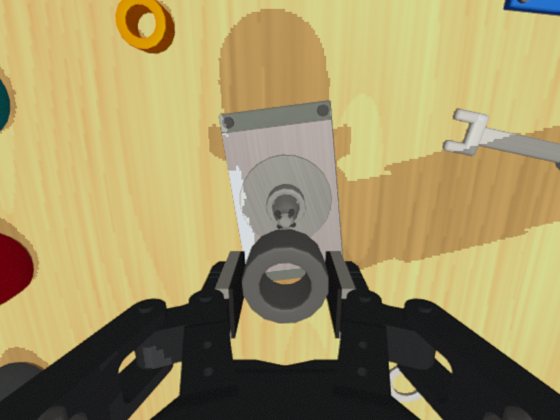

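```bash
python3 - <<'E'
from h import *
c=cam("wrist"); print("tcp",r(manip.read_ee_pos()),"sleeve outer top",r(onz(c,[277,286],.177)),"spindle top",r(onz(c,[217,284.5],.086)))
u=np.array([.118,-.993])
xy=np.array([.5004,-.0562])
manip.move_linear([*xy,.100],vel=.12); manip.dwell(.2); st("pre")
xy,z,s=lower(xy,.100,.058,step=.003,vel=.05,fz=6)
if not s: xy,z,s=lower(xy,z,.047,step=.001,vel=.03,fz=4)
np.save("xy2.npy",np.r_[xy,z])
E
```

```text
tcp [0.5009, -0.0563, 0.1597] sleeve outer top [0.5002, -0.061, 0.177] spindle top [0.5011, -0.0585, 0.086]
pre t 28.82 tcp [0.501, -0.0561, 0.1009] F [-0.84, 0.24, -0.86] grip 0.456
[(97.0, 1.1, -0.7, 0.1), (94.0, 1.3, -0.6, 0.1), (91.0, 1.4, -0.0, 0.5), (88.0, 1.0, -0.4, 0.7), (85.0, 0.8, 0.2, 0.2), (82.0, -0.2, -0.3, -0.2), (79.0, 0.6, -0.4, 0.7), (76.0, 0.4, -0.3, -0.3), (73.0, -0.0, -0.5, 0.7), (70.0, 0.5, 0.0, -0.9), (67.0, 0.1, 0.4, 0.5), (64.0, 0.8, 1.1, 0.1), (61.0, 1.2, -0.4, 1.2), (58.0, 0.7, -0.5, 0.1)]
end [0.5011, -0.0563] t 32.33 tcp [0.5009, -0.0563, 0.0578] F [-0.11, -0.21, -0.74] grip 0.456
[(57.0, -0.2, 0.3, -0.0), (56.0, 0.2, 0.2, 0.1), (55.0, 1.0, -0.5, -1.1), (54.0, 0.1, 0.1, -0.6), (53.0, -0.3, -0.0, 0.8), (52.0, -1.9, -0.2, 4.6)]
stop t 33.83 tcp [0.5014, -0.0564, 0.0524] F [-2.01, -0.39, 3.85] grip 0.456
```

```bash
python3 - <<'E'
from h import *
xy=np.load("xy2.npy")[:2]
manip.set_gripper(.7); st("released"); manip.move_linear([*xy,.15],vel=.2)
manip.movep([.485,.262,.2],down(np.pi)); c=cam("wrist"); im=manip.grab_frame("wrist"); print("tcp",r(manip.read_ee_pos()))
d=manip.tip_of("cap_mid","wrist"); print([(round(e['p'],2),r(e['location']),r(onz(c,e['location'],.015))) for e in d])
d=manip.trace("cap_mid","wrist")[0]; m=d['mask']; rr,cc=np.nonzero(m); print(rr.min(),rr.max(),cc.min(),cc.max())
lo=[rr.max(),cc.mean()];print("near base edge",r(onz(c,[rr.max(),cc.mean()],0.)),"mid cols",r(onz(c,[rr.mean(),(cc.min()+cc.max())/2],.018)), "width",r(onz(c,[rr.mean(),cc.max()],.02)-onz(c,[rr.mean(),cc.min()],.02)),"far edge",r(onz(c,[rr.min(),cc.mean()],0.)))
s=manip.grab_frame("side"); a=cv2.resize(s[210:330,270:390],(400,400)); x0=int(cc.mean())-60;y0=int(rr.mean())-60
b=cv2.resize(im[y0:y0+120,x0:x0+120],(400,400)); cv2.imwrite("pics/c3.png",np.hstack([a,b])[:,:,::-1]); print(x0,y0); st("")
E
```

```text
released t 34.16 tcp [0.501, -0.0564, 0.0517] F [0.43, -0.32, -0.37] grip 0.695
tcp [0.4852, 0.2607, 0.1996]
[(0.85, [209.3, 290.9], [0.4786, 0.2871, 0.015])]
190 229 269 305
near base edge [0.4825, 0.3154, 0.0] mid cols [0.4828, 0.2863, 0.018] width [-0.0383, -0.0, 0.0] far edge [0.4826, 0.2693, 0.0]
227 149
 t 36.23 tcp [0.4853, 0.2609, 0.1999] F [0.15, -0.21, 0.03] grip 0.697
```

View pics/c3.png

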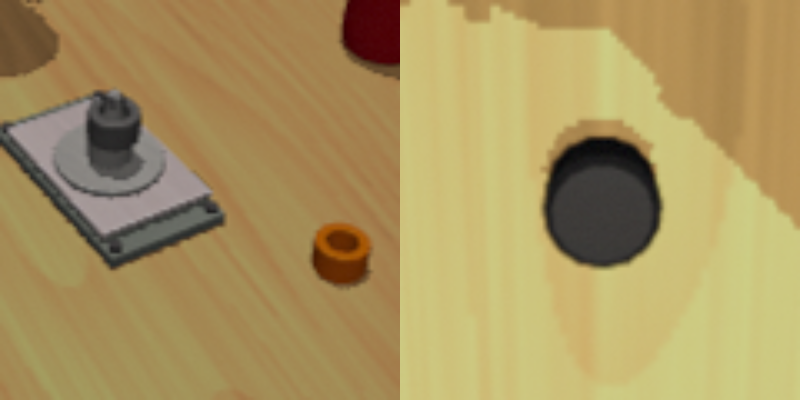

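```bash
python3 - <<'E'
from h import *
c=cam("wrist"); p=onz(c,[212.9,287.7],.028); print(r(p))
p=np.array([.4828,(p[1]+.2883)/2]); print(r(p))
grasp(p,.0085,.7,60,np.pi)
xy=[.501,-.0566]
manip.movep([*xy,.17],down(np.pi)); manip.dwell(.2); st("above")
c=cam("wrist"); im=manip.grab_frame("wrist"); cv2.imwrite("pics/held3.png",cv2.resize(im[150:350,180:400],None,fx=2.5,fy=2.5)[:,:,::-1])
E
```

```text
[0.4825, 0.2872, 0.028]
[0.4828, 0.2877]
at part t 37.94 tcp [0.4832, 0.2881, 0.0091] F [-0.77, 0.33, 0.16] grip 0.7
gripped t 38.27 tcp [0.4833, 0.2881, 0.0095] F [-2.16, 0.45, 5.5] grip 0.419
lifted t 39.63 tcp [0.4825, 0.2875, 0.1592] F [-0.63, 0.62, -0.48] grip 0.414
above t 41.13 tcp [0.5012, -0.0557, 0.1699] F [1.29, -0.1, -1.24] grip 0.42
```

View pics/held3.png

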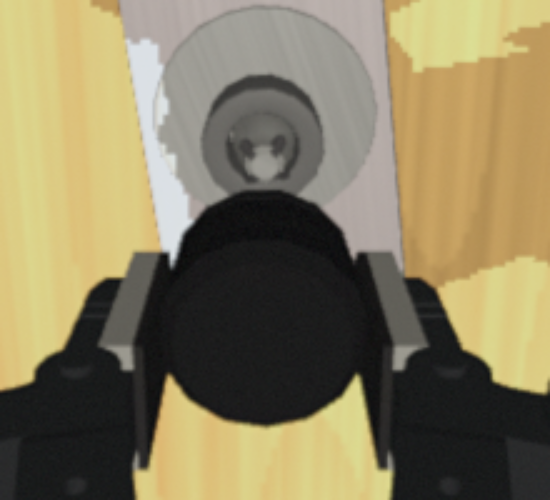

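```bash
python3 - <<'E'
from h import *
c=cam("wrist"); print("tcp",r(manip.read_ee_pos()),"cap top",r(onz(c,[282.9,286.1],.189)),"spindle",r(onz(c,[213,285.7],.086)))
xy=np.array([.5012,-.0566])
manip.move_linear([*xy,.101],vel=.12); manip.dwell(.25); st("pre")
xy,z,s=lower(xy,.101,.0875,step=.0015,vel=.04,fz=5,k=.0002)
E
```

```text
tcp [0.5012, -0.0558, 0.1699] cap top [0.5005, -0.0586, 0.189] spindle [0.5005, -0.0577, 0.086]
pre t 42.16 tcp [0.5016, -0.0566, 0.1017] F [0.18, 0.2, -1.3] grip 0.42
[(99.5, -0.2, 0.3, 0.3), (98.0, -0.4, -0.3, 0.7), (96.5, 0.6, 0.2, 0.9), (95.0, 0.1, -0.2, 1.5), (93.5, -1.1, 1.8, 2.7), (92.0, 0.4, 3.5, 3.4), (90.5, 0.2, 3.3, 1.6), (89.0, -0.4, 2.9, 4.3), (87.5, 1.8, -0.1, -0.5)]
end [0.5014, -0.0545] t 44.41 tcp [0.5005, -0.0546, 0.0868] F [1.96, 0.14, -1.82] grip 0.419
```

```bash
python3 - <<'E'
from h import *
xy,z,s=lower([.5012,-.0546],.0875,.0765,step=.001,vel=.03,fz=14,k=.0001)
np.save("xy3.npy",np.r_[xy,z])
E
```

```text
[(86.5, -1.8, 0.3, -2.0), (85.5, -1.6, 0.1, -0.8), (84.5, -0.7, 1.2, -0.6), (83.5, -0.5, 0.3, -1.2), (82.5, -2.0, -0.2, -0.7), (81.5, -2.0, 0.3, 1.3), (80.5, -1.9, 0.6, 0.1), (79.5, -2.0, -0.2, 1.2), (78.5, -3.6, 0.3, 4.9), (77.5, -2.4, 0.8, 7.0), (76.5, -3.0, -0.2, 8.9)]
end [0.4991, -0.0543] t 47.16 tcp [0.5003, -0.0544, 0.0775] F [-1.08, -0.1, 7.05] grip 0.423
```

```bash
python3 - <<'E'
from h import *
manip.move_linear([.5003,-.0544,.079],vel=.03); st("eased")
manip.set_gripper(.7); st("open"); manip.move_linear([.5003,-.0544,.2],vel=.15)
manip.movep([.50,.10,.28],down(np.pi)); manip.dwell(.3); st("clear")
o=[]
for n in ("side","scene"):
    c=cam(n); im=manip.grab_frame(n); u=proj(c,[.5005,-.0557,.06]).astype(int)
    d=manip.tip_of("cap_mid",n); print(n,[(round(e['p'],2),r(e['location'])) for e in d], "expected",proj(c,[.5005,-.0557,.085]))
    o.append(cv2.resize(im[u[0]-50:u[0]+50,u[1]-50:u[1]+50],(400,400)))
cv2.imwrite("pics/fin.png",np.hstack(o)[:,:,::-1])
E
```

```text
eased t 47.41 tcp [0.5006, -0.0544, 0.0791] F [0.63, -0.92, 3.21] grip 0.422
open t 47.77 tcp [0.5, -0.0544, 0.0786] F [0.3, -0.32, -0.34] grip 0.702
clear t 49.76 tcp [0.4999, 0.0992, 0.2796] F [-0.56, 0.37, -0.43] grip 0.702
side [(0.52, [238.7, 304.9])] expected [238.88664784 304.11480012]
scene [(0.75, [202.3, 235.4])] expected [202.13370261 236.37970041]
```

View pics/fin.png

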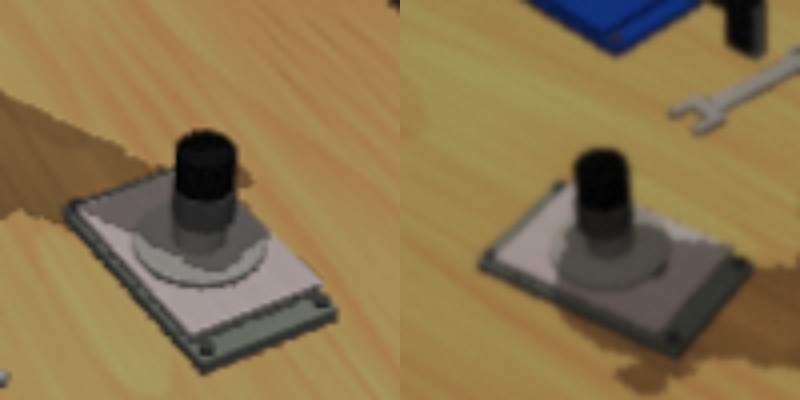

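The stack looks home. As a check, I'll touch the cap's top with shut fingers, where the height should be 100 mm, and press lightly.

```bash
python3 - <<'E'
from h import *
manip.set_gripper(0.0,20); xy=[.5005,-.0555]
manip.movep([*xy,.125],down(np.pi)); manip.move_linear([*xy,.108],vel=.08); manip.dwell(.2)
xy2,z,s=lower(xy,.108,.097,step=.001,vel=.03,fz=8,k=0)
if not s: pass
manip.move_linear([*xy,.2],vel=.15); manip.movep([.50,.10,.28],down(np.pi)); manip.dwell(.5); st("clear")
for n in ("side","scene"):
    im=manip.grab_frame(n); c=cam(n); print(n,[r(e['location']) for e in manip.tip_of("cap_mid",n)])
manip.hand_in()
E
```

```text
[(107.0, 1.4, -0.6, 0.8), (106.0, 0.1, -2.0, 0.4), (105.0, 1.9, -1.0, 0.4), (104.0, 1.7, -0.6, 0.1), (103.0, 1.5, -0.3, 0.4), (102.0, 0.9, -1.5, 0.2), (101.0, 0.2, -2.4, -0.4), (100.0, 1.8, -1.7, 0.4), (99.0, -0.4, 0.1, 3.6), (98.0, -0.1, -0.9, 7.6), (97.0, -0.8, -0.6, 7.2)]
end [0.5005, -0.0555] t 54.75 tcp [0.5009, -0.0556, 0.0978] F [-1.82, 0.37, 7.08] grip -0.002
clear t 56.82 tcp [0.5, 0.0997, 0.2799] F [1.09, 0.36, 0.26] grip 0.001
side [[236.0, 302.4]]
scene [[202.3, 237.3]]
the job is handed in; nothing more can be done
```

The support plate, the grey sleeve and the black cap are on the grey stand's spindle in that order, and I handed the job in at about 57 s. No verdict is reported, so what follows rests on my own checks.

**Finding the spindle:** I estimated its position from the wrist camera. I then confirmed it by feeling in both directions along the slot with the plate and by following side forces on the way down.

**Seating heights:** plate, sleeve and cap each made contact within about 1 mm of the home height expected from the grasp. Pushing forces read on the wrist stayed below about 10 N.

**Cap snapped home:**
- **Pressing down:** the force rose to about 4 N, dropped away, and then rose again at the home height.
- **Fingertip touch on the cap's top:** this met it between 99 and 100 mm, against 100 mm expected.
- **Cameras:** before that touch, both put the cap within about 1 pixel of the expected spot.

**Weaker points:**
- **Push-past force:** the 4 N I sampled is a little under the stated 5 to 12 N, probably because I only read it every 1.5 mm.
- **Side camera:** the network's cap position shifted by about 3 pixels between the last two looks. I took that as network noise, because the scene camera showed about 2 pixels sideways and none vertically. I did not view another picture.
- **Catches:** I did not pull up on the cap to test them directly.

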